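Put the bottle-neck plug gauges away in their rests

TASK

Pick out the four steel neck gauges on the crowded bench and stand each one upright in the round rest of its own size, narrowest gauge in the narrowest rest and so on up to the widest; the narrowest has been left in the widest rest and has to come out first. Set each gauge down gently on the floor of its rest, never dropping it, and leave the green bottle and the white jar standing where they are.

Things in the scene. Friction and masses are not known exactly. Their poses are not given: they have to be found in the camera images.
- gauge_narrowest: Loose bright steel plug gauge, the narrowest of the four: an upright solid disc 24 mm in diameter and 24 mm tall with a round handle 20 mm in diameter rising 56 mm from its centre (80 mm tall in all, handle from 24 to 80 mm). Origin at the centre of the underside, z up along the handle. About 0.2 kg. At the start it stands inside the widest rest.
- gauge_second: Loose bright steel plug gauge, second narrowest of the four: an upright solid disc 36 mm in diameter and 24 mm tall with a round handle 20 mm in diameter rising 56 mm from its centre (80 mm tall in all, handle from 24 to 80 mm). Origin at the centre of the underside, z up along the handle. About 0.3 kg. At the start it stands on the bench.
- gauge_third: Loose bright steel plug gauge, third narrowest of the four: an upright solid disc 48 mm in diameter and 24 mm tall with a round handle 20 mm in diameter rising 56 mm from its centre (80 mm tall in all, handle from 24 to 80 mm). Origin at the centre of the underside, z up along the handle. About 0.43 kg. At the start it stands on the bench.
- gauge_widest: Loose bright steel plug gauge, the widest of the four: an upright solid disc 62 mm in diameter and 24 mm tall with a round handle 20 mm in diameter rising 56 mm from its centre (80 mm tall in all, handle from 24 to 80 mm). Origin at the centre of the underside, z up along the handle. About 0.6 kg. At the start it stands on the bench.
- rest_narrowest: Fixed shallow round cup of white plastic, rest for the gauge of 24 mm: inner diameter 40 mm, wall 4 mm, rim 16 mm above the bench, inner floor 4 mm above the bench. Origin at the centre of its underside (on the bench), z up.
- rest_second: Fixed shallow round cup of white plastic, rest for the gauge of 36 mm: inner diameter 52 mm, wall 4 mm, rim 16 mm above the bench, inner floor 4 mm above the bench. Origin at the centre of its underside (on the bench), z up.
- rest_third: Fixed shallow round cup of white plastic, rest for the gauge of 48 mm: inner diameter 64 mm, wall 4 mm, rim 16 mm above the bench, inner floor 4 mm above the bench. Origin at the centre of its underside (on the bench), z up.
- rest_widest: Fixed shallow round cup of white plastic, rest for the gauge of 62 mm: inner diameter 78 mm, wall 4 mm, rim 16 mm above the bench, inner floor 4 mm above the bench. Origin at the centre of its underside (on the bench), z up.
- bottle: Loose bystander: closed green sample bottle, 50 mm in diameter, 90 mm tall, standing; origin at the centre of the underside, z up. Leave it standing where it is.
- jar: Loose bystander: white jar with a blue lid, 58 mm in diameter, 52 mm tall, standing; origin at the centre of the underside, z up. Leave it standing where it is.
There are look-alikes about, which are no part of the job. Leave any turquoise look-alike of the gauge_third alone. What is shaped like the gauge_narrowest but yellow is not meant.

How it is judged:
At the end, for the whole second after the job is handed in: Each of the four gauges stands upright (within 0.1 rad) on the floor of the rest of its own size (underside below 8 mm over the bench, centre within 11 mm of the rest's centre), released and at rest (horizontal distance between gauge_narrowest and rest_narrowest below 0.011 m and z of gauge_narrowest in the frame of rest_narrowest below 0.008 m and angle between each of gauge_narrowest, gauge_second, gauge_third, gauge_widest's own z axis and vertical below 0.1 rad and linear speed of each of gauge_narrowest, gauge_second, gauge_third, gauge_widest below 0.02 m/s and horizontal distance between gauge_second and rest_second below 0.011 m and z of gauge_second in the frame of rest_second below 0.008 m and horizontal distance between gauge_third and rest_third below 0.011 m and z of gauge_third in the frame of rest_third below 0.008 m and horizontal distance between gauge_widest and rest_widest below 0.011 m and z of gauge_widest in the frame of rest_widest below 0.008 m); the robot touches nothing.
It fails at once if a gauge is dropped: let go more than about 2 cm above the floor of its rest ((height (world z) of gauge_narrowest above 0.026 m and contact force between gauge_narrowest and the fingers below 0.02 N and contact force between gauge_narrowest and anything else below 0.02 N) or (height (world z) of gauge_second above 0.026 m and contact force between gauge_second and the fingers below 0.02 N and contact force between gauge_second and anything else below 0.02 N) or (height (world z) of gauge_third above 0.026 m and contact force between gauge_third and the fingers below 0.02 N and contact force between gauge_third and anything else below 0.02 N) or (height (world z) of gauge_widest above 0.026 m and contact force between gauge_widest and the fingers below 0.02 N and contact force between gauge_widest and anything else below 0.02 N)).
It fails at once if the bottle is pushed away by more than 3 cm or knocked over (distance of bottle from where it was at the start of the episode above 0.03 m or angle between bottle's own z axis and vertical above 0.35 rad).
It fails at once if the jar is pushed away by more than 3 cm or knocked over (distance of jar from where it was at the start of the episode above 0.03 m or angle between jar's own z axis and vertical above 0.35 rad).
It also fails if it takes over 106 s, if anything falls off the work surface, if the arm or the gripper's body presses on something with over 40 N, if the wrist force passes 120 N, or if a joint passes its speed limit or range.

ROBOT

A 6-joint arm with a two-finger parallel gripper is mounted at the origin on the work surface. World frame = base frame: x ahead of the robot, y to its left, z up, the work surface at z = 0. Lengths are in m, angles in rad, forces in N, time in s.
With the tool pointing down it reaches from about 0.3 to 0.85 m from the base axis. Payload 5.4 kg.
Tool frame: the origin (TCP) lies midway between the tips of the shut fingers; the grasp point (between the pads) lies 19 mm behind it; y points along the fingers, x is the direction in which the jaws open and shut, and the axes are right-handed (so a half turn about y gives the same grasp; the last joint's range is limited). The gripper opens to 85 mm and grips with 20 to 120 N. Pads are 22 mm wide; open, the fingers measure 114 mm over their backs; the gripper's body (76 mm by 85 mm) begins 54 mm behind the grasp point. The pads swing forward as they close: fully open they stand 13 mm farther back than shut.
Start: joints at [-1.547, 0.158, 1.597, -0, 1.386, -0.21], TCP at [0.133, -0.559, 0.231] pointing down, gripper open.
Joint ranges: [-2.91, 2.91], [-0.94, 2.29], [0.18, 2.7], [-1.29, 4.43], [0.17, 2.64], [-3, 3]. Speed limits (rad/s): [2.57, 2.57, 3.14, 3.14, 3.14, 3.14].

INTERFACE

Orientations are given as a rotation vector (axis times angle).
In Python, from workcell import bot, eyes gives the robot as it stands.
- The arm moves only by the shell command python3 -m pendant 'ROWS' [FORCE]. ROWS is JSON, a list of rows, each a list of 7 numbers: the shift along the tool's x, y, z in mm, then the turn, a rotation vector about the tool's x, y, z in rad, then the gripper command: -1 is shut, 1 is fully open, values between are in proportion. In form: [[x, y, z, rx, ry, rz, gripper], ...]. A call has 1 to 10 rows; each row is the pose to reach, as a shift and turn from the pose measured when the call began, along the tool's axes at that moment; what a row does not reach only later rows make up. A row lasts 1/12 s, in which the tool goes at most 41.7 mm and 7.16 degrees, less where a joint would pass 70% of its speed; a pose out of reach is approached as far as the arm can. A call with a gripper value outside its range is refused whole. The fingers move at their own pace and stop on an object; FORCE is the grip in N (left out, the last holds). Time passes only in rows, so rows that repeat a pose let the fingers close. It gives the time, the measured TCP pose, the force and the opening at its end, in the units of the state.
- bot.state(): the state, without advancing time (a new reading comes with each control period).
- eyes.grab_frame(name): name is "scene" or "top" or "wrist"; returns the picture (384x512x3 uint8, blue, green, red); there is no depth.
- eyes.camera_params(name): a dict with "mtx" (3x3 intrinsics, pixels), "pose" (4x4, takes a point from camera to world coordinates); the wrist camera has in their place "T_tool_cam" (4x4, takes a point from camera to tool coordinates, whose origin is the TCP and whose axes are the tool frame's). Camera axes: x right, y down, z forward; pixel columns grow to the right and rows downward; lengths in m; the calibration is good to about 2 mm. A picture is of the moment at which its call begins: read the wrist's pose just before it. camera_params takes no time and is no camera call.
- bot.sign_off(): hands the job in, once; it reports no verdict.
The state is a dict: "clock": time; "joint_pos": joint angles; "qd": joint speeds; "effort": joint torques, N m; "eef_pos": TCP position; "eef_rot": TCP orientation; "contact_force": force on the tool from outside, world axes, zero at the start; "torque": the same for the moment, N m; "grip_width": finger opening in m.
Only numpy, scipy, OpenCV 4.12 (cv2) and the standard library are available. Lean on these libraries where they do the work, as an engineer would, in place of code of your own. Each camera call takes 0.05 s, during which the arm holds its last target. There are 200 camera calls.

## Working session

There is one attempt and no reset: what is moved stays moved. The work goes in short steps, Python scripts to look and compute and a shell command to move; the robot and the scene stay as the last step left them, time stands still between calls to the robot, and variables do not carry over. Pictures are saved under pics/ and viewed, about 12 in all and at most 16, crops included, and the job is handed in when it is done.

```bash
mkdir -p pics
python3 - <<'E'
from workcell import bot, eyes
import cv2
print(bot.state())
for n in("scene","top"):
    im=eyes.grab_frame(n); cv2.imwrite(f"pics/{n}0.png",im); p=eyes.camera_params(n); print(n,p)
    cv2.imwrite(f"pics/{n}0b.png",cv2.resize(im,(800,600),interpolation=cv2.INTER_CUBIC))
print(eyes.camera_params("wrist"))
E
```

```text
{'clock': 0.0, 'joint_pos': array([-1.54710728e+00,  1.59050233e-01,  1.59822422e+00,  3.18268873e-05,
        1.38618447e+00, -2.10126676e-01]), 'qd': array([ 1.10360300e-03,  3.84800408e-04, -3.73869701e-04,  1.09158879e-04,
       -1.33857735e-04,  6.37804611e-06]), 'effort': array([ 7.42958910e-04, -3.95997155e+01, -3.31431484e+01, -1.82663866e-04,
        8.50233453e-03,  1.00304567e-05]), 'eef_pos': array([ 0.13318213, -0.55875794,  0.23032024]), 'eef_rot': array([-1.30926388,  1.03599767, -1.03404887]), 'contact_force': array([ 0.71909048,  0.25475466, -0.55690642]), 'torque': array([-0.04012807, -0.01693985,  0.01492664]), 'grip_width': 0.08550997598691797}
scene {'mtx': array([[359.6745979 ,   0.        , 255.10022879],
       [  0.        , 359.6745979 , 194.24055511],
       [  0.        ,   0.        ,   1.        ]]), 'pose': array([[ 0.13631405,  0.75087664, -0.64622191,  1.14979803],
       [ 0.99053404, -0.0926721 ,  0.10126303, -0.11068205],
       [ 0.0161493 , -0.65390837, -0.75640138,  0.72868228],
       [ 0.        ,  0.        ,  0.        ,  1.        ]])}
top
[... 236 characters left out ...]
    [-0.99995763,  0.00503718, -0.00770518, -0.02521848],
       [ 0.0072171 , -0.09062177, -0.99585923,  0.94721119],
       [ 0.        ,  0.        ,  0.        ,  1.        ]])}
{'mtx': array([[297.30441977,   0.        , 258.0056007 ],
       [  0.        , 297.30441977, 186.78390273],
       [  0.        ,   0.        ,   1.        ]]), 'T_tool_cam': array([[ 9.99998765e-01, -1.57013374e-03,  6.69353305e-05,
        -1.15819248e-03],
       [-5.69757349e-04, -3.22519121e-01,  9.46562778e-01,
        -1.42641915e-01],
       [-1.46464223e-03, -9.46561647e-01, -3.22519617e-01,
         8.33133737e-02],
       [ 0.00000000e+00,  0.00000000e+00,  0.00000000e+00,
         1.00000000e+00]])}
```

View pics/top0b.png

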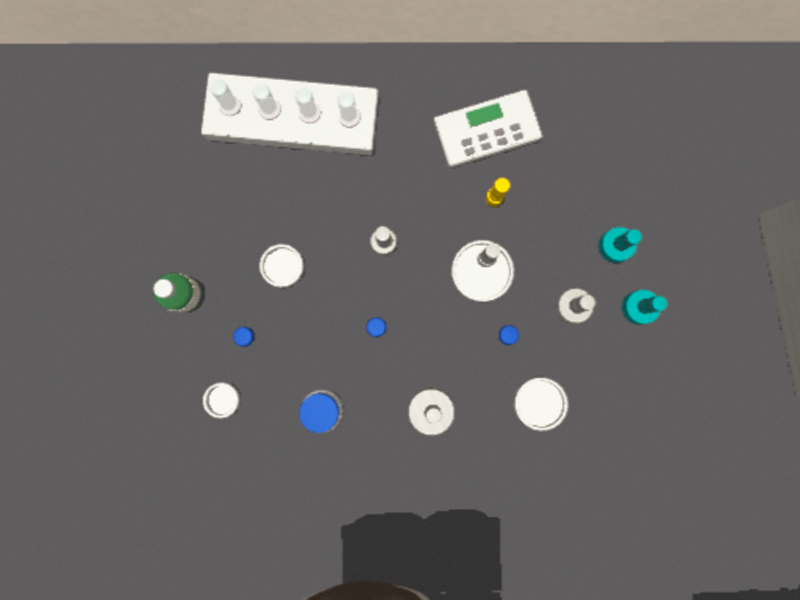

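View pics/scene0b.png

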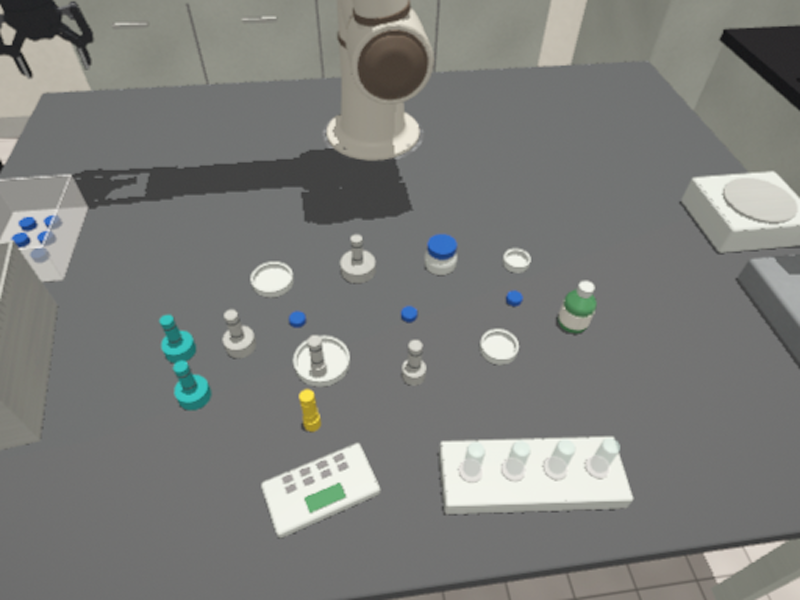

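The top view (800 px scale) shows these candidates:
- **Steel gauges:** second at (383,240), third at (576,305), widest at (431,412), and narrowest in the widest rest at (482,271).
- **Look-alikes:** the turquoise pair at (620,245) and (643,307) and the yellow one at (497,192). Their colour rules them out.
- **Rests, by diameter:** narrowest (221,400), second (281,266), third (541,404), widest (482,271).

Next I measure positions and confirm this in one enlarged crop.

```bash
cat > h.py <<'E'
import numpy as np, cv2
from workcell import bot, eyes
from scipy.spatial.transform import Rotation as R
def pose(n,st=None):
    p=eyes.camera_params(n)
    if n!="wrist": return p["mtx"],p["pose"]
    T=np.eye(4); T[:3,:3]=R.from_rotvec(st["eef_rot"]).as_matrix(); T[:3,3]=st["eef_pos"]
    return p["mtx"],T@p["T_tool_cam"]
def cast(KP,uv,z):
    K,P=KP; d=P[:3,:3]@np.linalg.solve(K,[uv[0],uv[1],1]); o=P[:3,3]
    return o+d*(z-o[2])/d[2]
def proj(KP,X):
    K,P=KP; c=P[:3,:3].T@(np.asarray(X)-P[:3,3]); u=K@c; return u[:2]/u[2]
def go(x,y,z):
    s=bot.state(); M=R.from_rotvec(s["eef_rot"]).as_matrix()
    return np.round(M.T@(np.array([x,y,z])-s["eef_pos"])*1000,1)
E
python3 - <<'E'
from h import *
im=cv2.imread("pics/top0.png"); KP=pose("top")
hsv=cv2.cvtColor(im,cv2.COLOR_BGR2HSV)
m=((hsv[...,2]>130)&(hsv[...,1]<60)).astype(np.uint8)*255
cs,_=cv2.findContours(m,cv2.RETR_EXTERNAL,cv2.CHAIN_APPROX_NONE)
x0,y0,x1,y1=120,110,440,290; k=2.4
v=cv2.resize(im[y0:y1,x0:x1],None,fx=k,fy=k,interpolation=cv2.INTER_CUBIC)
for c in cs:
    if cv2.contourArea(c)<150: continue
    f=np.zeros(im.shape[:2],np.uint8); cv2.drawContours(f,[c],-1,255,-1)
    d=cv2.distanceTransform(f,cv2.DIST_L2,5); r=d.max(); p=np.argwhere(d>r-.6).mean(0)[::-1]
    (ex,ey),er=cv2.minEnclosingCircle(c)
    if not(y0<p[1]<y1): continue
    print("px",p.round(1),"r%.1f encl %.1f,%.1f r%.1f"%(r,ex,ey,er),"z16",cast(KP,(ex,ey),.016)[:2].round(4),"z24",cast(KP,p,.024)[:2].round(4), "mmdiam",er*2*.92/.43077)
    cv2.circle(v,tuple(np.int32((p-[x0,y0])*k)),3,(0,0,255),-1)
cv2.imwrite("pics/crop1.png",v)
E
```

```text
px [275.5 263.5] r14.2 encl 275.5,263.5 r15.0 z16 [ 0.44   -0.0761] z24 [ 0.4407 -0.0755] mmdiam 63.871323493656256
px [140.7 255.7] r11.4 encl 141.0,256.0 r11.7 z16 [0.4577 0.2113] z24 [0.4589 0.21  ] mmdiam 49.99612637802837
px [346.2 258.4] r16.8 encl 345.9,258.4 r17.5 z16 [ 0.45  -0.227] z24 [ 0.4505 -0.2259] mmdiam 74.83154923138183
px [368.5 195. ] r11.0 encl 369.0,194.3 r12.1 z16 [ 0.5874 -0.2807] z24 [ 0.5853 -0.2774] mmdiam 51.560929595481824
px [179.5 169.5] r13.4 encl 179.7,169.4 r14.1 z16 [0.6438 0.1307] z24 [0.6426 0.1297] mmdiam 60.2561994429919
px [308.5 173. ] r19.6 encl 308.6,173.0 r20.2 z16 [ 0.6348 -0.1501] z24 [ 0.6337 -0.1489] mmdiam 86.28178570439181
px [244.8 153.6] r8.0 encl 244.7,153.3 r8.7 z16 [ 0.6788 -0.011 ] z24 [ 0.6767 -0.0113] mmdiam 37.28189350383833
```

View pics/crop1.png

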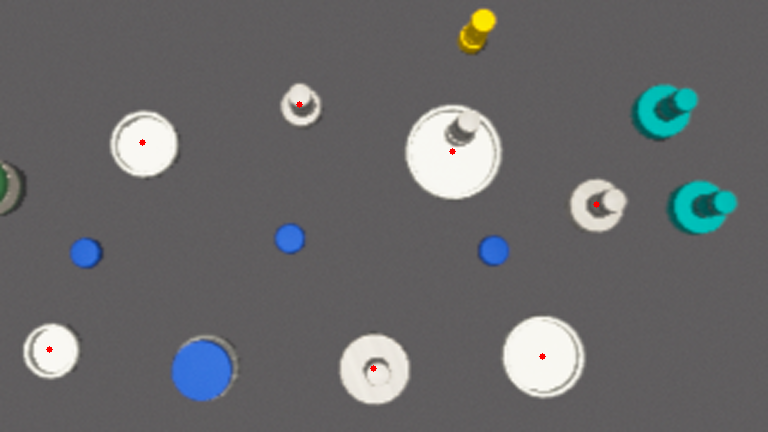

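The crop confirms the choice: steel gauges at crop pixels (300,104) second, (597,205) third, (374,369) widest, and narrowest with its handle top at (467,123) inside the widest rest. The turquoise and yellow ones are clearly different. Now I work out the targets.

Run:
```python
from h import *
KP=pose("top")
for n,p in dict(n=(467,123),s=(299,93),t=(615,201),w=(377,374)).items():
    print(n,cast(KP,(120+p[0]/2.4,110+p[1]/2.4),.080).round(4))
s=bot.state(); print(R.from_rotvec(s["eef_rot"]).as_matrix().round(3))
X=cast(KP,(120+467/2.4,110+123/2.4),.08); print(go(X[0],X[1],.16))
S=pose("scene")
for p in [(316,342),(415,346),(232,315),(356,240)]: print(cast(S,(p[0]*.64,p[1]*.64),.08).round(4))
```

```text
n [ 0.6505 -0.1542  0.08  ]
s [ 0.6769 -0.0118  0.08  ]
t [ 0.5835 -0.2779  0.08  ]
w [ 0.4406 -0.0756  0.08  ]
[[ 0.232 -0.     0.973]
 [-0.973  0.002  0.232]
 [-0.002 -1.     0.   ]]
[-273.7   71.1  596.9]
[ 0.6535 -0.1516  0.08  ]
[ 0.6782 -0.0115  0.08  ]
[ 0.5876 -0.2734  0.08  ]
[ 0.4464 -0.0759  0.08  ]
```

```bash
python3 -m pendant '[[-273,60,597,0,0,0,0],[-273,60,597,0,0,0,0],[-273,60,597,0,0,0,0],[-273,60,597,0,0,0,0],[-273,60,597,0,0,0,0],[-273,60,597,0,0,0,0],[-273,60,597,0,0,0,0],[-273,60,597,0,0,0,0],[-273,60,597,0,0,0,0],[-273,60,597,0,0,0,0]]' 30
python3 -c "
from h import *
print(go(.651,-.1535,.16))"
```

```text
clock: 0.93
eef_pos: [0.4612, -0.302, 0.1928]
eef_rot: [-1.309, 1.036, -1.034]
contact_force: [0.8, -1.1, 0.0]
grip_width: 0.0428
[-100.4   33.   219. ]
```

```bash
python3 -m pendant '[[-100,33,219,0,0,0,0],[-100,33,219,0,0,0,0],[-100,33,219,0,0,0,0],[-100,33,219,0,0,0,0],[-100,33,219,0,0,0,0],[-100,33,219,0,0,0,0],[-100,33,219,0,0,0,0],[-100,33,219,0,0,0,0]]'
python3 - <<'E'
from h import *
s=bot.state(); im=eyes.grab_frame("wrist"); KP=pose("wrist",s)
for z in (.044,.084): cv2.circle(im,tuple(np.int32(proj(KP,[.651,-.1535,z]))),2,(0,0,255),-1)
cv2.imwrite("pics/w1.png",im); print(go(.651,-.1535,.041), s["eef_pos"])
E
```

```text
clock: 1.6
eef_pos: [0.6514, -0.152, 0.1583]
eef_rot: [-1.311, 1.036, -1.029]
contact_force: [0.3, 0.1, 0.6]
grip_width: 0.0431
[  0.5 118.    0.3] [ 0.65139182 -0.15200909  0.15827232]
```

View pics/w1.png

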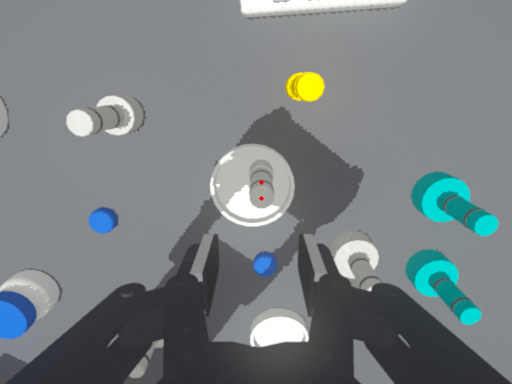

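The handle of the narrowest gauge sits on the predicted marks (261,182) and (261,198). Descend and grip.

```bash
python3 -m pendant '[[0,40,0,0,0,0,0],[0,80,0,0,0,0,0],[0,110,0,0,0,0,0],[0,118,0,0,0,0,0],[0,118,0,0,0,0,0],[0,118,0,0,0,0,-1],[0,118,0,0,0,0,-1],[0,118,0,0,0,0,-1],[0,118,0,0,0,0,-1],[0,118,0,0,0,0,-1]]' 40
python3 -m pendant '[[0,0,0,0,0,0,-1],[0,0,0,0,0,0,-1],[0,-30,0,0,0,0,-1],[0,-70,0,0,0,0,-1],[0,-110,0,0,0,0,-1],[0,-110,0,0,0,0,-1],[0,-110,0,0,0,0,-1]]'
python3 -c "
from h import *
print(go(.4583,.2107,.15))"
```

```text
clock: 2.48
eef_pos: [0.6526, -0.1543, 0.0444]
eef_rot: [-1.31, 1.032, -1.036]
contact_force: [-1.4, -0.9, 7.6]
grip_width: 0.0191
clock: 3.07
eef_pos: [0.6544, -0.155, 0.1583]
eef_rot: [-1.308, 1.026, -1.041]
contact_force: [-0.3, -0.4, -2.2]
grip_width: 0.0193
[-401.4    5.3 -105.5]
```

```bash
python3 -m pendant '[[-40,0,-10,0,0,0,-1],[-80,0,-20,0,0,0,-1],[-120,0,-30,0,0,0,-1],[-160,0,-40,0,0,0,-1],[-200,0,-50,0,0,0,-1],[-240,0,-60,0,0,0,-1],[-280,0,-70,0,0,0,-1],[-320,0,-80,0,0,0,-1],[-360,0,-90,0,0,0,-1],[-401,0,-105,0,0,0,-1]]'
python3 -m pendant '[[0,0,0,0,0,0,-1],[0,0,0,0,0,0,-1]]'
python3 - <<'E'
from h import *
s=bot.state(); print(s["eef_pos"],s["contact_force"],R.from_rotvec(s["eef_rot"]).as_matrix().round(3)[:,1]); im=eyes.grab_frame("wrist"); KP=pose("wrist",s)
for z in (.016,): cv2.circle(im,tuple(np.int32(proj(KP,[.4583,.2107,z]))),2,(0,0,255),-1)
p=s["eef_pos"]-[0,0,.044]
cv2.circle(im,tuple(np.int32(proj(KP,p))),2,(255,0,0),-1)
cv2.imwrite("pics/w2.png",im); print(go(.4583,.2107,.044))
E
```

```text
clock: 3.9
eef_pos: [0.4574, 0.2102, 0.1531]
eef_rot: [-1.311, 1.029, -1.04]
contact_force: [1.6, -0.2, -1.9]
grip_width: 0.0196
clock: 4.07
eef_pos: [0.454, 0.2116, 0.1505]
eef_rot: [-1.317, 1.029, -1.034]
contact_force: [-1.2, -0.5, -1.9]
grip_width: 0.0189
[0.45404477 0.21155533 0.15048212] [-1.16676819 -0.53754305 -1.87538325] [ 0.    -0.005 -1.   ]
[ -0.2 107.1   2.6]
```

View pics/w2.png

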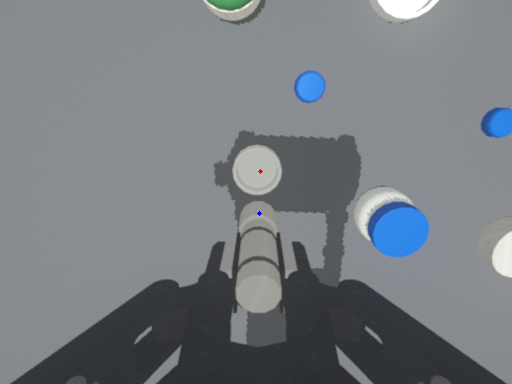

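The rest rim is centred at (257,170), against a predicted (261,171), so about 1.5 mm off. The gauge hangs straight from the jaws at (259,213). Lower it.

```bash
python3 -m pendant '[[-1,35,3,0,0,0,-1],[-1,70,3,0,0,0,-1],[-1,90,3,0,0,0,-1],[-1,98,3,0,0,0,-1],[-1,100,3,0,0,0,-1],[-1,102,3,0,0,0,-1],[-1,102,3,0,0,0,-1],[-1,102,3,0,0,0,-1]]'
python3 -c "
from h import *
print(go(.4583,.2112,.044))"
python3 -m pendant '[[0,1,0,0,0,0,-1],[0,2,0,0,0,0,-1],[0,2,0,0,0,0,-1],[0,2,0,0,0,0,-1]]'
python3 -c "
from h import *
print(go(.4583,.2112,.044))"
```

```text
clock: 4.78
eef_pos: [0.46, 0.2116, 0.0507]
eef_rot: [-1.312, 1.027, -1.038]
contact_force: [0.4, 0.3, -1.8]
grip_width: 0.0191
[-0.1  6.7 -1.8]
clock: 5.12
eef_pos: [0.4602, 0.2117, 0.049]
eef_rot: [-1.312, 1.027, -1.039]
contact_force: [0.6, 0.4, -2.0]
grip_width: 0.0189
[ 0.  5. -2.]
```

```bash
python3 -m pendant '[[0,1,-1,0,0,0,-1],[0,2,-2,0,0,0,-1],[0,3,-2,0,0,0,-1],[0,3,-2,0,0,0,-1],[0,3,-2,0,0,0,-1]]'
python3 -m pendant '[[0,1,0,0,0,0,-1],[0,2,0,0,0,0,-1],[0,2,0,0,0,0,-1],[0,2,0,0,0,0,-1]]'
```

```text
clock: 5.53
eef_pos: [0.4581, 0.2112, 0.0459]
eef_rot: [-1.312, 1.027, -1.038]
contact_force: [-0.3, -0.2, -1.7]
grip_width: 0.019
clock: 5.87
eef_pos: [0.4584, 0.2113, 0.0444]
eef_rot: [-1.312, 1.027, -1.039]
contact_force: [-1.4, 1.0, 5.0]
grip_width: 0.0189
```

Contact force rose to +5 N at the expected height, so the gauge is seated. Release and retreat.

```bash
python3 -m pendant '[[0,0,0,0,0,0,0],[0,0,0,0,0,0,0],[0,0,0,0,0,0,0],[0,0,0,0,0,0,0],[0,-20,0,0,0,0,0],[0,-60,0,0,0,0,0],[0,-100,0,0,0,0,0],[0,-115,0,0,0,0,0],[0,-115,0,0,0,0,0]]'
python3 -c "
from h import *
print(go(.4415,-.0757,.15))"
```

```text
clock: 6.62
eef_pos: [0.4612, 0.2125, 0.1647]
eef_rot: [-1.304, 1.02, -1.043]
contact_force: [0.4, 1.1, -0.7]
grip_width: 0.0426
[275.4  15.  -87.1]
```

```bash
python3 -m pendant '[[39,0,-12,0,0,0,0],[78,0,-24,0,0,0,0],[117,5,-36,0,0,0,0],[156,10,-48,0,0,0,0],[195,15,-60,0,0,0,0],[234,15,-72,0,0,0,0],[275,15,-87,0,0,0,0],[275,15,-87,0,0,0,0],[275,15,-87,0,0,0,0]]'
python3 - <<'E'
from h import *
s=bot.state(); print(s["eef_pos"],R.from_rotvec(s["eef_rot"]).as_matrix().round(3)[:,1]); im=eyes.grab_frame("wrist"); KP=pose("wrist",s)
for z in (.024,.08): cv2.circle(im,tuple(np.int32(proj(KP,[.4415,-.0757,z]))),2,(0,0,255),-1)
t=eyes.grab_frame("top"); t=cv2.resize(t[220:290,110:195],None,fx=5,fy=5); t=cv2.resize(t,(466,384))
cv2.imwrite("pics/w3.png",np.hstack([im[:,100:420],t])); print(go(.4415,-.0757,.038))
E
```

```text
clock: 7.37
eef_pos: [0.4406, -0.077, 0.1488]
eef_rot: [-1.302, 1.025, -1.045]
contact_force: [0.8, -0.2, 1.2]
grip_width: 0.0424
[ 0.44063609 -0.07702042  0.14884229] [ 0.014 -0.001 -1.   ]
[  0.9 111.   -1.2]
```

View pics/w3.png

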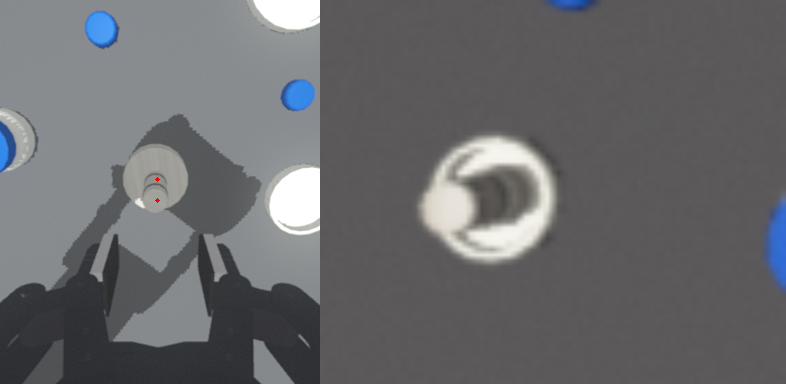

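Left: the widest gauge's handle lies on the marks (157,180) and (157,200), within about 2 mm. Right: the narrowest gauge stands in the narrowest rest.

```bash
python3 -m pendant '[[-1,40,-1,-0.014,0,0,0],[-1,80,-1,-0.014,0,0,0],[-1,105,-1,-0.014,0,0,0],[-1,110,-1,-0.014,0,0,0],[-1,110,-1,-0.014,0,0,0],[-1,110,-1,-0.014,0,0,-1],[-1,110,-1,-0.014,0,0,-1],[-1,110,-1,-0.014,0,0,-1],[-1,110,-1,-0.014,0,0,-1],[-1,110,-1,-0.014,0,0,-1]]' 60
python3 -m pendant '[[0,0,0,0,0,0,-1],[0,0,0,0,0,0,-1],[0,-30,0,0,0,0,-1],[0,-70,0,0,0,0,-1],[0,-110,0,0,0,0,-1],[0,-110,0,0,0,0,-1],[0,-110,0,0,0,0,-1]]'
python3 -c "
from h import *
print(go(.6343,-.1495,.15))"
```

```text
clock: 8.3
eef_pos: [0.4432, -0.0743, 0.041]
eef_rot: [-1.313, 1.028, -1.039]
contact_force: [1.1, 1.0, 7.4]
grip_width: 0.0186
clock: 8.88
eef_pos: [0.4439, -0.0745, 0.1529]
eef_rot: [-1.312, 1.024, -1.043]
contact_force: [0.4, -0.0, -7.5]
grip_width: 0.0182
[117.5   5.1 167.5]
```

```bash
python3 -m pendant '[[20,0,30,0,0,0,-1],[43,0,62,0,0,0,-1],[66,0,95,0,0,0,-1],[90,0,128,0,0,0,-1],[105,0,152,0,0,0,-1],[118,0,168,0,0,0,-1],[118,0,168,0,0,0,-1],[118,0,168,0,0,0,-1],[118,0,168,0,0,0,-1]]'
python3 - <<'E'
from h import *
s=bot.state(); print(R.from_rotvec(s["eef_rot"]).as_matrix().round(3)[:,1]); im=eyes.grab_frame("wrist"); KP=pose("wrist",s)
cv2.circle(im,tuple(np.int32(proj(KP,[.6343,-.1495,.016]))),2,(0,0,255),-1)
cv2.circle(im,tuple(np.int32(proj(KP,s["eef_pos"]-[0,0,.041]))),2,(255,0,0),-1)
cv2.imwrite("pics/w4.png",im); print(go(.6350,-.1495,.051))
E
```

```text
clock: 9.63
eef_pos: [0.6325, -0.1488, 0.1517]
eef_rot: [-1.314, 1.029, -1.038]
contact_force: [-0.6, -0.9, -7.2]
grip_width: 0.0184
[ 0.003 -0.005 -1.   ]
[  0.6 101.6   1.8]
```

View pics/w4.png

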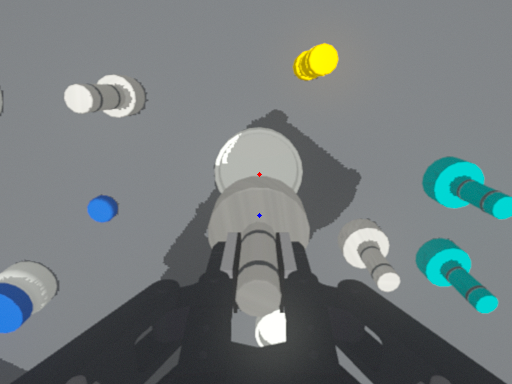

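The gauge hangs centred in the jaws (disc 208–310, mark at (259,215)). The rim centre looks to be about (259,170), against a predicted 175, so I check with both wrist views.

Run:
```python
from h import *
s1=dict(eef_pos=np.array([.6514,-.152,.1583]),eef_rot=np.array([-1.311,1.036,-1.029]))
print(cast(pose("wrist",s1),(252,184.5),.016))
s=bot.state();KP=pose("wrist",s)
for v in (168,171):print(cast(KP,(259,v),.016))
print("top of rim",[proj(KP,[.6343+.043*.973,-.1495+.043*.232,.016])], s["eef_pos"])
S=pose("scene"); im=cv2.imread("pics/scene0.png"); hsv=cv2.cvtColor(im,cv2.COLOR_BGR2HSV)
m=((hsv[...,2]>130)&(hsv[...,1]<60)).astype(np.uint8)
for c in cv2.findContours(m,cv2.RETR_EXTERNAL,cv2.CHAIN_APPROX_NONE)[0]:
    x,y,w,h=cv2.boundingRect(c)
    if 14<w<45 and 10<h<40 and 150<y<270: print((x,y,w,h),cast(S,(x+w/2-.5,y+h/2-.5),.014)[:2].round(4))
```

```text
[ 0.63830583 -0.14717915  0.016     ]
[ 0.6404874  -0.14757841  0.016     ]
[ 0.63755002 -0.14828575  0.016     ]
top of rim [array([259.55369223, 130.05240853])] [ 0.63273374 -0.14876398  0.1525432 ]
(257, 228, 16, 19) [ 0.6754 -0.0111]
(187, 214, 37, 34) [ 0.6388 -0.1506]
(307, 210, 26, 24) [0.6471 0.131 ]
(142, 208, 21, 20) [ 0.5833 -0.2785]
(358, 195, 23, 16) [0.6034 0.2743]
(160, 167, 28, 23) [ 0.4542 -0.2274]
(272, 162, 21, 14) [0.4539 0.0729]
(217, 159, 24, 21) [ 0.4378 -0.076 ]
(322, 158, 18, 17) [0.4607 0.2114]
```

```bash
python3 -m pendant '[[0,35,4,0,0,0,-1],[0,70,4,0,0,0,-1],[0,92,4,0,0,0,-1],[0,100,4,0,0,0,-1],[0,100,4,0,0,0,-1],[0,101,4,0,0,0,-1],[0,102,4,0,0,0,-1]]'
python3 -c "
from h import *
print(go(.637,-.1488,.046))"
```

```text
clock: 10.27
eef_pos: [0.6388, -0.1491, 0.0534]
eef_rot: [-1.312, 1.024, -1.042]
contact_force: [0.6, -0.5, -5.7]
grip_width: 0.0187
[-0.8  7.3 -1.7]
```

```bash
python3 -m pendant '[[0,2,-1,0,0,0,-1],[0,4,-1,0,0,0,-1],[0,6,-1,0,0,0,-1],[0,6,-1,0,0,0,-1],[0,6,-1,0,0,0,-1]]'
python3 -m pendant '[[0,1,0,0,0,0,-1],[0,2,0,0,0,0,-1],[0,2,0,0,0,0,-1],[0,2,0,0,0,0,-1]]'
```

```text
clock: 10.68
eef_pos: [0.6378, -0.1493, 0.0473]
eef_rot: [-1.312, 1.024, -1.042]
contact_force: [0.9, 0.8, -6.7]
grip_width: 0.0187
clock: 11.02
eef_pos: [0.638, -0.1494, 0.0457]
eef_rot: [-1.312, 1.024, -1.042]
contact_force: [-1.2, 0.9, -4.5]
grip_width: 0.0186
```

```bash
python3 -m pendant '[[0,1,0,0,0,0,-1],[0,2,0,0,0,0,-1],[0,2,0,0,0,0,-1]]'
```

```text
clock: 11.27
eef_pos: [0.6385, -0.1496, 0.0454]
eef_rot: [-1.312, 1.023, -1.043]
contact_force: [-3.6, 1.2, 6.5]
grip_width: 0.0187
```

Seated (+6.5 N at z 0.0454). Release and go up.

```bash
python3 -m pendant '[[0,0,0,0,0,0,0],[0,0,0,0,0,0,0],[0,0,0,0,0,0,0],[0,0,0,0,0,0,0],[0,-20,0,0,0,0,0],[0,-60,0,0,0,0,0],[0,-100,0,0,0,0,0],[0,-110,0,0,0,0,0],[0,-110,0,0,0,0,0]]'
python3 -c "
from h import *
print(go(.585,-.2777,.15))"
```

```text
clock: 12.02
eef_pos: [0.6407, -0.1501, 0.1613]
eef_rot: [-1.309, 1.014, -1.051]
contact_force: [-1.0, 0.2, 0.3]
grip_width: 0.0426
[110.8  11.7 -84.3]
```

```bash
cat >> h.py <<'E'
def rc(yawless=[-1.3093,1.0360,-1.0340]):
    "turn (tool axes) back to the starting vertical orientation"
    return (R.from_rotvec(bot.state()["eef_rot"]).inv()*R.from_rotvec(yawless)).as_rotvec().round(3)
E
python3 -m pendant '[[30,0,-23,0,0,0,0],[60,0,-46,0,0,0,0],[90,5,-69,0,0,0,0],[111,12,-84,0,0,0,0],[111,12,-84,0,0,0,0],[111,12,-84,0,0,0,0]]'
python3 - <<'E'
from h import *
s=bot.state(); im=eyes.grab_frame("wrist"); KP=pose("wrist",s)
for z in (.024,.08): cv2.circle(im,tuple(np.int32(proj(KP,[.585,-.2777,z]))),2,(0,0,255),-1)
t=eyes.grab_frame("top")[120:220,250:370]; t=cv2.resize(t,(461,384),interpolation=cv2.INTER_CUBIC)
cv2.imwrite("pics/w5.png",np.hstack([im[:,100:420],t])); print(go(.585,-.2777,.038),rc(),s["eef_pos"])
E
```

```text
clock: 12.52
eef_pos: [0.5838, -0.2785, 0.1475]
eef_rot: [-1.308, 1.019, -1.05]
contact_force: [0.8, 0.5, 0.8]
grip_width: 0.0428
[ -0.8 110.6  -2. ] [-0.014  0.003  0.016] [ 0.58378935 -0.27849277  0.14745942]
```

View pics/w5.png

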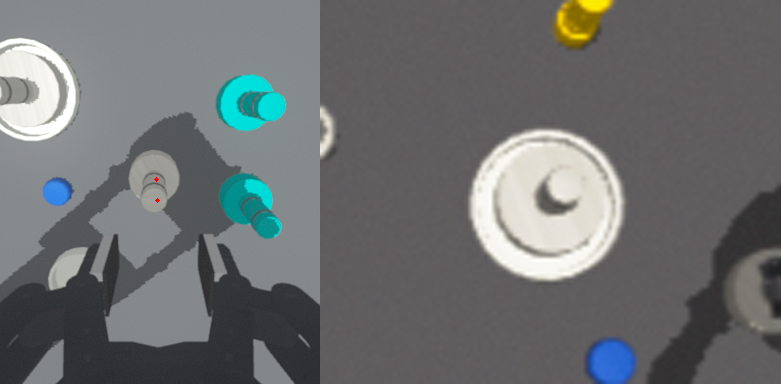

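Left: the third gauge's handle top is at (153,200), about 3 mm left of the marks; the jaws will centre it. Right: the widest gauge is inside its rest, disc (551,196) against rim (547,205), which is about 3 mm off once parallax is taken out.

```bash
python3 -m pendant '[[-3,40,-1,-0.014,0,0.016,0],[-3,80,-1,-0.014,0,0.016,0],[-3,105,-1,-0.014,0,0.016,0],[-3,110,-1,-0.014,0,0.016,0],[-3,110,-1,-0.014,0,0.016,0],[-3,110,-1,-0.014,0,0.016,-1],[-3,110,-1,-0.014,0,0.016,-1],[-3,110,-1,-0.014,0,0.016,-1],[-3,110,-1,-0.014,0,0.016,-1],[-3,110,-1,-0.014,0,0.016,-1]]' 50
python3 -m pendant '[[0,0,0,0,0,0,-1],[0,0,0,0,0,0,-1],[0,-30,0,0,0,0,-1],[0,-70,0,0,0,0,-1],[0,-110,0,0,0,0,-1],[0,-110,0,0,0,0,-1],[0,-110,0,0,0,0,-1]]'
python3 -c "
from h import *
print(go(.451,-.2265,.15),rc())"
```

```text
clock: 13.45
eef_pos: [0.5874, -0.2762, 0.0415]
eef_rot: [-1.309, 1.029, -1.035]
contact_force: [0.2, 2.7, 7.5]
grip_width: 0.0189
clock: 14.03
eef_pos: [0.5883, -0.2774, 0.1547]
eef_rot: [-1.309, 1.024, -1.041]
contact_force: [-0.4, -0.4, -5.7]
grip_width: 0.019
[ -81.8    3.2 -121.5] [-0.008  0.003  0.008]
```

```bash
python3 -m pendant '[[-20,0,-30,0,0,0,-1],[-41,0,-60,0,0,0,-1],[-62,0,-90,0,0,0,-1],[-82,0,-120,0,0,0,-1],[-82,0,-120,0,0,0,-1],[-82,0,-120,0,0,0,-1]]'
python3 - <<'E'
from h import *
s=bot.state(); im=eyes.grab_frame("wrist"); KP=pose("wrist",s)
cv2.circle(im,tuple(np.int32(proj(KP,[.451,-.2265,.016]))),2,(0,0,255),-1)
cv2.circle(im,tuple(np.int32(proj(KP,s["eef_pos"]-[0,0,.0415]))),2,(255,0,0),-1)
cv2.imwrite("pics/w6.png",im); print(go(.4525,-.2265,.052),rc())
E
```

```text
clock: 14.53
eef_pos: [0.4486, -0.2232, 0.1492]
eef_rot: [-1.309, 1.031, -1.034]
contact_force: [1.5, -0.7, -4.1]
grip_width: 0.0186
[ 1.9 98.8  0.8] [-0.005  0.003  0.005]
```

View pics/w6.png

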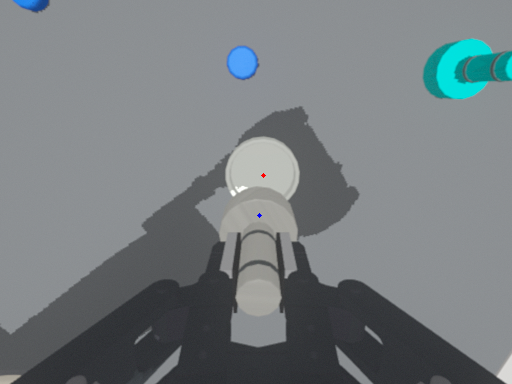

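The rim centre (262,173) matches the prediction (263,175), and the gauge hangs straight. Lower it.

```bash
python3 -m pendant '[[2,35,2,0,0,0,-1],[2,70,2,0,0,0,-1],[2,90,2,0,0,0,-1],[2,97,2,0,0,0,-1],[2,98,2,0,0,0,-1],[2,99,2,0,0,0,-1],[2,99,2,0,0,0,-1]]'
python3 -c "
from h import *
print(go(.4525,-.2262,.046))"
```

```text
clock: 15.17
eef_pos: [0.4552, -0.2275, 0.0534]
eef_rot: [-1.309, 1.025, -1.04]
contact_force: [0.1, -0.5, -3.6]
grip_width: 0.0188
[-2.   7.4 -2.4]
```

```bash
python3 -m pendant '[[-1,2,-2,0,0,0,-1],[-1,4,-2,0,0,0,-1],[-1,6,-2,0,0,0,-1],[-1,6,-2,0,0,0,-1],[-1,6,-2,0,0,0,-1]]'
python3 -m pendant '[[0,1,0,0,0,0,-1],[0,2,0,0,0,0,-1],[0,3,0,0,0,0,-1],[0,3,0,0,0,0,-1]]'
```

```text
clock: 15.58
eef_pos: [0.453, -0.227, 0.0474]
eef_rot: [-1.309, 1.025, -1.04]
contact_force: [-0.2, -0.1, -5.0]
grip_width: 0.0189
clock: 15.92
eef_pos: [0.4536, -0.2273, 0.0456]
eef_rot: [-1.309, 1.024, -1.041]
contact_force: [-2.1, 4.1, 6.0]
grip_width: 0.0188
```

Seated (+6 N). Release, then go on to the second gauge.

```bash
python3 -m pendant '[[0,0,0,0,0,0,0],[0,0,0,0,0,0,0],[0,0,0,0,0,0,0],[0,0,0,0,0,0,0],[0,-20,0,0,0,0,0],[0,-60,0,0,0,0,0],[0,-100,0,0,0,0,0],[0,-110,0,0,0,0,0],[0,-110,0,0,0,0,0]]'
python3 -c "
from h import *
print(go(.677,-.0115,.15),rc())"
```

```text
clock: 16.67
eef_pos: [0.455, -0.2289, 0.1601]
eef_rot: [-1.309, 1.017, -1.048]
contact_force: [1.0, -0.1, 0.0]
grip_width: 0.043
[-159.4   11.6  266.7] [-0.013  0.003  0.015]
```

```bash
python3 -m pendant '[[-20,0,33,-0.013,0,0.015,0],[-40,0,66,-0.013,0,0.015,0],[-60,0,100,-0.013,0,0.015,0],[-80,0,133,-0.013,0,0.015,0],[-100,5,166,-0.013,0,0.015,0],[-120,8,200,-0.013,0,0.015,0],[-140,10,233,-0.013,0,0.015,0],[-159,11,265,-0.013,0,0.015,0],[-159,11,265,-0.013,0,0.015,0],[-159,11,265,-0.013,0,0.015,0]]'
python3 - <<'E'
from h import *
s=bot.state(); im=eyes.grab_frame("wrist"); KP=pose("wrist",s)
for z in (.024,.08): cv2.circle(im,tuple(np.int32(proj(KP,[.677,-.0115,z]))),2,(0,0,255),-1)
t=eyes.grab_frame("top")[220:300,300:400]; t=cv2.resize(t,(480,384),interpolation=cv2.INTER_CUBIC)
cv2.imwrite("pics/w7.png",np.hstack([im[:,100:420],t])); print(go(.677,-.0115,.038),rc(),s["eef_pos"])
E
```

```text
clock: 17.5
eef_pos: [0.675, -0.0105, 0.1475]
eef_rot: [-1.313, 1.035, -1.027]
contact_force: [-0.7, 0.6, -0.3]
grip_width: 0.0429
[-1.000e-01  1.108e+02  3.000e+00] [ 0.003  0.003 -0.001] [ 0.67504824 -0.01047803  0.14752725]
```

View pics/w7.png

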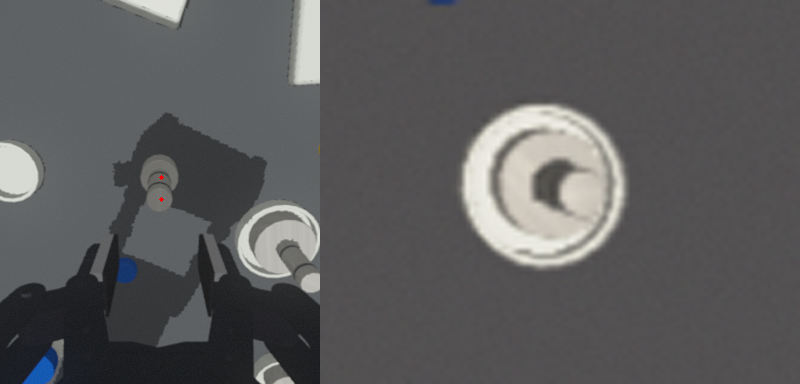

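Left: the second gauge's handle (159,199) is 2 mm from the mark. Right: the third gauge sits in its rest, disc (551,184) against rim (543,186), mostly parallax.

```bash
python3 -m pendant '[[-2,40,1,0,0,0,0],[-2,80,1,0,0,0,0],[-2,105,1,0,0,0,0],[-2,110,1,0,0,0,0],[-2,110,1,0,0,0,0],[-2,110,1,0,0,0,-1],[-2,110,1,0,0,0,-1],[-2,110,1,0,0,0,-1],[-2,110,1,0,0,0,-1],[-2,110,1,0,0,0,-1]]' 45
python3 -m pendant '[[0,0,0,0,0,0,-1],[0,0,0,0,0,0,-1],[0,-30,0,0,0,0,-1],[0,-70,0,0,0,0,-1],[0,-110,0,0,0,0,-1],[0,-110,0,0,0,0,-1],[0,-110,0,0,0,0,-1]]'
python3 -c "
from h import *
print(go(.644,.130,.15),rc())"
```

```text
clock: 18.43
eef_pos: [0.6767, -0.0109, 0.0421]
eef_rot: [-1.31, 1.031, -1.034]
contact_force: [-1.4, -0.5, 7.2]
grip_width: 0.0189
clock: 19.02
eef_pos: [0.6786, -0.0112, 0.1558]
eef_rot: [-1.307, 1.026, -1.038]
contact_force: [0.2, 0.3, -3.1]
grip_width: 0.0188
[-145.4    5.4   -0.5] [-0.008  0.003  0.005]
```

```bash
python3 -m pendant '[[-36,0,0,0,0,0,-1],[-72,0,0,0,0,0,-1],[-109,0,0,0,0,0,-1],[-145,0,0,0,0,0,-1],[-145,0,0,0,0,0,-1],[-145,0,0,0,0,0,-1]]'
python3 - <<'E'
from h import *
s=bot.state(); im=eyes.grab_frame("wrist"); KP=pose("wrist",s)
cv2.circle(im,tuple(np.int32(proj(KP,[.644,.130,.016]))),2,(0,0,255),-1)
cv2.circle(im,tuple(np.int32(proj(KP,s["eef_pos"]-[0,0,.042]))),2,(255,0,0),-1)
cv2.imwrite("pics/w8.png",im); print(go(.644,.130,.053),rc())
E
```

```text
clock: 19.52
eef_pos: [0.6422, 0.1318, 0.1525]
eef_rot: [-1.312, 1.027, -1.033]
contact_force: [-0.1, -0.1, -2.5]
grip_width: 0.0188
[ 0.2 99.9  0.5] [-0.004  0.005  0.004]
```

View pics/w8.png

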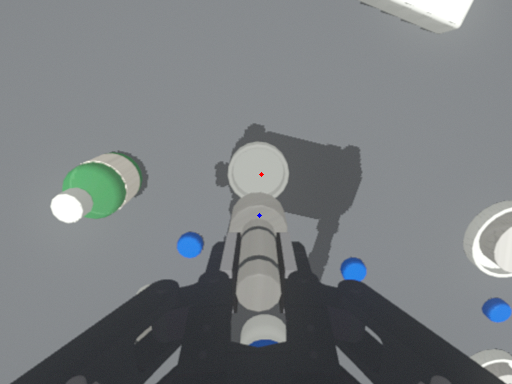

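The rim centre (258,172) is about 2 mm from the prediction (261,175), and the bottle is well clear. Lower it.

```bash
python3 -m pendant '[[-1,35,2,0,0,0,-1],[-1,70,2,0,0,0,-1],[-1,92,2,0,0,0,-1],[-1,99,2,0,0,0,-1],[-1,100,2,0,0,0,-1],[-1,100,2,0,0,0,-1],[-1,100,2,0,0,0,-1]]'
python3 -c "
from h import *
print(go(.645,.1305,.046))"
```

```text
clock: 20.15
eef_pos: [0.6471, 0.131, 0.0552]
eef_rot: [-1.308, 1.025, -1.038]
contact_force: [-0.8, 0.6, -2.6]
grip_width: 0.019
[-0.1  9.2 -2.2]
```

```bash
python3 -m pendant '[[0,2,-2,0,0,0,-1],[0,4,-2,0,0,0,-1],[0,6,-2,0,0,0,-1],[0,7,-2,0,0,0,-1],[0,7,-2,0,0,0,-1],[0,7,-2,0,0,0,-1]]'
python3 -m pendant '[[0,1,0,0,0,0,-1],[0,2,0,0,0,0,-1],[0,3,0,0,0,0,-1],[0,3,0,0,0,0,-1]]'
```

```text
clock: 20.65
eef_pos: [0.645, 0.1305, 0.048]
eef_rot: [-1.308, 1.025, -1.038]
contact_force: [-0.4, 0.2, -3.0]
grip_width: 0.0187
clock: 20.98
eef_pos: [0.6454, 0.1307, 0.0461]
eef_rot: [-1.308, 1.025, -1.038]
contact_force: [-2.6, 0.8, 4.0]
grip_width: 0.0186
```

Seated. Release, retreat and swing clear.

```bash
python3 -m pendant '[[0,0,0,0,0,0,0],[0,0,0,0,0,0,0],[0,0,0,0,0,0,0],[0,0,0,0,0,0,0],[0,-20,0,0,0,0,0],[0,-60,0,0,0,0,0],[0,-100,0,0,0,0,0],[0,-130,0,0,0,0,0],[0,-130,-30,0,0,0,0],[0,-130,-70,0,0,0,0]]'
python3 -m pendant '[[30,-20,-30,0,0,0,0],[60,-40,-60,0,0,0,0],[90,-50,-90,0,0,0,0],[120,-50,-120,0,0,0,0],[150,-50,-150,0,0,0,0],[180,-50,-170,0,0,0,0],[210,-50,-170,0,0,0,0],[210,-50,-170,0,0,0,0]]'
python3 - <<'E'
from h import *
t=eyes.grab_frame("top"); s=eyes.grab_frame("scene"); cv2.imwrite("pics/topE.png",t); cv2.imwrite("pics/sceneE.png",s)
a=cv2.resize(t[100:300,70:390],(800,500),interpolation=cv2.INTER_CUBIC)
cv2.imwrite("pics/e1.png",a); cv2.imwrite("pics/e2.png",cv2.resize(s[130:290,90:400],(800,413),interpolation=cv2.INTER_CUBIC))
E
```

```text
clock: 21.82
eef_pos: [0.5795, 0.1142, 0.1793]
eef_rot: [-1.302, 1.018, -1.043]
contact_force: [-0.4, -0.5, -0.6]
grip_width: 0.0431
clock: 22.48
eef_pos: [0.4625, -0.1354, 0.2281]
eef_rot: [-1.302, 1.02, -1.051]
contact_force: [0.5, 0.1, -0.7]
grip_width: 0.0427
```

View pics/e1.png

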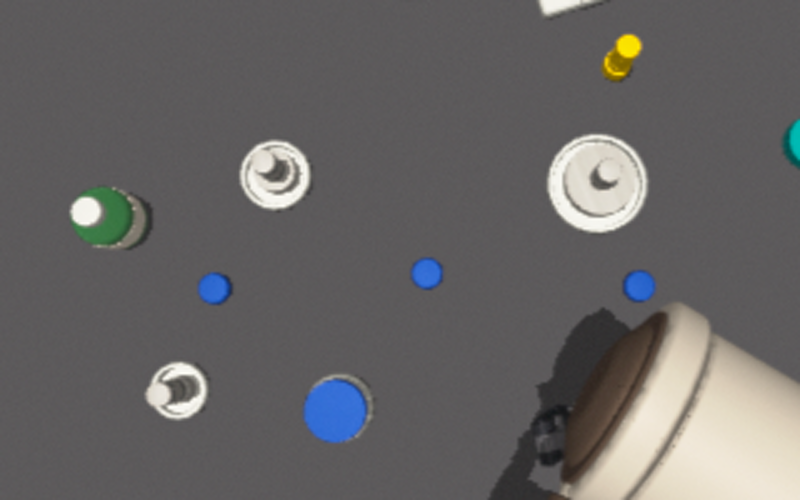

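View pics/e2.png

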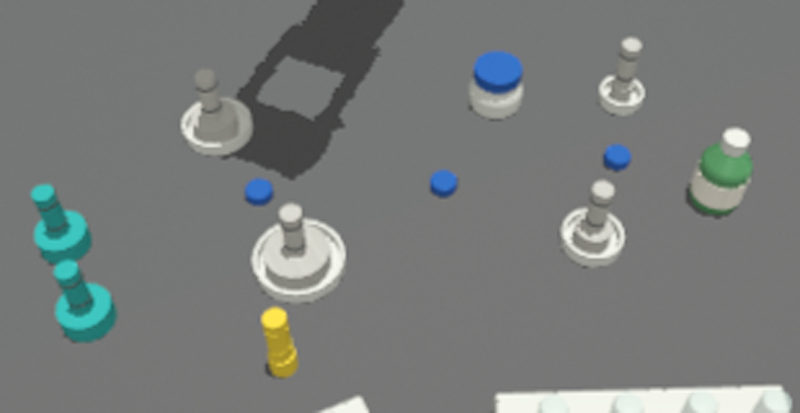

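Run:
```python
from h import *
KP=pose("top")
for n,p,r in [("n",(133.2,257.6),(.4577,.2113)),("s",(175.6,164.8),(.6438,.1307)),("t",(354.6,259.8),(.45,-.227)),("w",(313.6,168.8),(.6348,-.1501))]:
    print(n,((cast(KP,p,.084)[:2]-r)*1000).round(1),"mm")
print(bot.state()["clock"],np.abs(bot.state()["qd"]).max()); bot.sign_off()
```

```text
n [ 1.1 -1.9] mm
s [ 0.1 -3.1] mm
t [ 1.8 -2.5] mm
w [-0.4 -1.2] mm
22.5833 0.04915218831908278
the job is handed in; nothing more can be done
```

All four steel gauges are standing in the rests of their own size, and the job is handed in at about 22.6 s on the robot's clock. I took the narrowest out of the widest rest first, then placed the widest, third and second. Each was lowered until the wrist force showed contact with the floor (4 to 6.5 N) before I released it.

**Final checks:**
- **Standing:** the last top and scene pictures show all four gauges upright in their rests. In the top view the arm covered the third rest, so I checked that one in the scene view and in a top picture taken just after it was released.
- **Centring:** from the top-camera handle positions, every gauge is within about 3.1 mm of its rest's centre, against a limit of 11 mm.
- **Bystanders:** the bottle and jar are standing in the final pictures and the robot did not touch them. I judged this by eye and did not measure any shift.
- **Hand-in:** the gripper was clear of everything. The fastest joint still read about 0.05 rad/s.

**Disagreements:**
- **Cameras:** the top and scene cameras differed by up to about 4 mm in x, mainly on the rests. I went between the two for the widest gauge, and the disc outline in a later top picture put it about 3 mm off centre. The final handle reading gave about 1 mm for the same gauge.
- **Tool pose:** readings wandered by 2 to 3 mm. I allowed for that on the way down.

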